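# Drift a seized hinge pin out of an instrument hinge

### The job

The brass pin of the small hinge held in the blue-railed fixture is seized. Take the red-handled drift punch from its stand, feel for the pin's bore on top of the hinge and gently push the pin down and right out of the bore with the punch, touching the hinge with nothing but the punch and never leaning hard on it; then put the punch back upright in its stand, seated on its guard. Leave everything else where it is.

Things in the scene. Friction and masses are not known exactly. Their poses are not given: they have to be found in the camera images.
- hinge: Fixture fixed to the desk: dark base plate 120 (x) x 84 (y) x 8 mm, two blue rails along its x at y = +-26 mm, tops at 60 mm. Origin at the centre of the underside, on the desk; z up. Between the rails sits an aluminium hinge knuckle 60 (x) x 34 (y) x 24 mm, underside at 46 mm, flat top at 70 mm. The hinge bears at most 25 N from the punch.
- face (a point): Point fixed to the fixture at x = y = 0, z = 70 mm: level with the knuckle's top. In the knuckle's middle is a vertical 8.5 mm through bore, mouth chamfered 1 mm. The knuckle floats along the rails: its bore is at y = 0 but at an unmeasured x anywhere from -12 to +12 mm, so it must be seen or felt for. It slides along x under some 4 N of side force, else stays put.
- pin (a joint): How far the brass pin (7.5 mm thick, 18 mm head underneath) has been pushed down, m. At 0 its flat upper end is 5 mm below the knuckle's top; starts at 0 to 0.004. The head stops it coming out upwards. It needs about 9 N all the way (it rubs in the catch cage below, too) and stays where left; from 0.019 on it is below the bore; hard stop at 0.031.
- punch: Loose drift punch, about 120 g, standing upright in the stand. Origin on its axis at the underside of the black round guard (34 mm across, 5 mm thick); z points up its handle. Above the guard a red square handle 16 x 16 mm (sides along its x and y), 45 mm tall, with a 2 mm steel cap; below it a steel shank 6 mm thick, 55 mm long, with a slightly tapered flat nose.
- punch_tip (a point): The nose of the punch: centre of its flat end, 55 mm below the punch's origin along its axis.
- stand: Grey punch stand fixed to the desk: base 70 x 70 x 8 mm, top plate 60 x 60 x 14 mm, with a 10 mm hole through its middle with 2 mm chamfer. Origin at the centre of the underside, on the desk; z up. Top face 64 mm above the origin; the punch's guard rests on it.
- sample_bottle: Brown glass bottle with white cap, 42 mm wide, 86 mm tall, origin at the centre of its underside. Leave alone.
- marker_blue: Blue and white marker, 12 x 110 x 14 mm, lying along its y, origin at the centre of its underside. Leave alone.
- vial_cap: White ribbed screw cap, 22 mm wide, 11 mm tall, origin at the centre of its underside. Leave alone.

How it is judged:
On the way, in this order (a step that is already met when the one before it is completed fails the run):
1. the punch is lifted clear of its stand (height (world z) of punch above 0.12 m), for 0.1 s.
2. the pin is pushed right out of the bore by the punch, whose nose is in the bore (value of joint pin above 0.019 m and z of punch_tip in the frame of hinge below 0.058 m and x of punch_tip in the frame of hinge between -0.018 and 0.018 m and y of punch_tip in the frame of hinge between -0.006 and 0.006 m), for 0.1 s.
3. the punch stands in its stand again (x of punch in the frame of stand between -0.004 and 0.004 m and y of punch in the frame of stand between -0.004 and 0.004 m and z of punch in the frame of stand between 0.06 and 0.068 m and angle between punch's own z axis and vertical below 0.1 rad), for 0.2 s.
At the end, for the whole second after the job is handed in: The pin is below the bore (pushed at least 18.5 mm), and the punch is at rest, released, upright (within 0.1 rad) in its stand, its axis within 4 mm of the hole's along each of the stand's axes, and its guard within 4 mm of the stand's top (all of step 3 and value of joint pin above 0.0185 m and linear speed of punch below 0.02 m/s); the robot touches nothing.
It fails at once if the punch bears on the hinge or its pin with more than 25 N (contact force between punch and hinge above 25 N).
It fails at once if the robot itself presses on the hinge with more than 5 N (contact force between any of the fingers, the arm and hinge above 5 N).
It fails at once if the brown bottle, the blue marker or the white cap is moved more than 20 mm (distance of any of sample_bottle, marker_blue, vial_cap from where it was at the start of the episode above 0.02 m).
It also fails if it takes over 67 s, if anything falls off the work surface, if the arm or the gripper's body presses on something with over 40 N, if the wrist force passes 120 N, or if a joint passes its speed limit or range.

### The arm

A 6-joint arm with a two-finger parallel gripper is mounted at the origin on the work surface; the furniture and walls round the work are solid. World frame = base frame: x ahead of the robot, y to its left, z up, the work surface at z = 0. Lengths are in m, angles in rad, forces in N, time in s.
With the tool pointing down it reaches from about 0.4 to 0.825 m from the base axis. Payload 7 kg.
Tool frame: the origin (TCP) lies midway between the tips of the shut fingers; the grasp point (between the pads) lies 19 mm behind it; z points along the fingers, y is the line along which they close (so a half turn about z gives the same grasp; the last joint's range is limited). The gripper opens to 85 mm and grips with 20 to 120 N. Pads are 22 mm wide; open, the fingers measure 114 mm over their backs; the gripper's body (76 mm by 85 mm) begins 54 mm behind the grasp point. The pads swing forward as they close: fully open they stand 13 mm farther back than shut.
Start: joints at [-0.988, 0.359, 0.012, 0, -1.224, -0.288], TCP at [0.196, -0.646, 0.196] pointing down, gripper open.
Joint ranges: [-3.07, 3.07], [-1.43, 2.12], [-1.02, 1.25], [-3.03, 1.67], [-3.05, -0], [-3.03, 3.03]. Speed limits (rad/s): [2.39, 2.39, 3.01, 3.14, 3.14, 3.14].

### API

Orientations are given as a rotation vector (axis times angle).
In Python, from plant import r, claw, imaging, finish_job gives the robot as it stands. Calls block until the motion is done:
- r.goto(position, orientation): joint-space move of the TCP to a pose.
- r.move_linear(position, frame=None, vel=0.15): straight line of the TCP; frame=None keeps the orientation; vel is the mean speed in m/s.
- r.set_joints(angles): joint-space move.
- claw.move_gripper(opening, grip_force=None): opening from 0.0 (shut) to 1.0 (fully open); grip_force is the grip in N (None keeps the last); returns when the fingers have stopped.
- r.wait(seconds).
- r.inverse_kinematics(position, orientation): joint angles nearest the present ones, or None.
- r.sense(): the state.
- imaging.capture(name): name is "scene" or "top"; returns a dict with "img" (480x640x3 uint8, red, green, blue), "depth" (480x640 float32, m along the optical axis (not along the pixel's ray), 0 where there is no reading), "fx", "fy", "cx", "cy" (pixels), "R" (3x3) and "t" (3): a world point X has camera coordinates R X + t. Camera axes: x right, y down, z forward; pixel columns grow to the right and rows downward; lengths in m; the calibration is good to about 2 mm. A picture is of the moment at which its call begins.
A pose or a line that the arm cannot do raises r.MotionError and nothing moves.
- finish_job(): hands the job in; it is judged then, once.
The state is a dict: "time": time; "joint_positions": joint angles; "joint_vel": joint speeds; "tau": joint torques, N m; "position": TCP position; "tool_rot": TCP orientation; "contact_force": force on the tool from outside, world axes, zero at the start; "moment": the same for the moment, N m; "gripper_width": opening from 0.0 (shut) to 1.0 (fully open); "grip_force": force on a finger pad.
Only numpy, scipy, OpenCV 4.12 (cv2) and the standard library are available. Lean on these libraries where they do the work, as an engineer would, in place of code of your own. Each camera call takes 0.05 s, during which the arm holds its last target. There are 200 camera calls.

## Working session

There is one attempt and no reset: what is moved stays moved. The work goes in short steps, each a Python script; the robot and the scene stay as the last script left them, time stands still between calls to the robot, and variables do not carry over. Pictures are saved under pics/ and viewed, at most 10 in all, crops included, and the job is handed in when it is done.

```bash
ls; mkdir -p pics; python3 - <<'E'
from plant import r,imaging
import cv2,numpy as np
for n in("scene","top"):
    c=imaging.capture(n); cv2.imwrite(f"pics/{n}0.png",c["img"][:,:,::-1]); np.savez(f"{n}0.npz",**c)
    print(n,c["fx"],c["cx"],c["cy"],np.round(-c["R"].T@c["t"],3),np.round(c["R"],3).tolist(),(c["depth"]>0).mean())
s=r.sense(); print({k:np.round(v,3).tolist() for k,v in s.items()})
E
```

```text
pics
scene 512.7465538712047 318.9195706798577 247.4264687369032 [-0.098  0.249  0.836] [[-0.613, -0.79, -0.019], [-0.582, 0.467, -0.666], [0.535, -0.397, -0.746]] 0.9959440104166667
top 548.6000916184029 319.38186772434887 232.2393396607021 [ 0.378 -0.145  1.301] [[0.021, -1.0, -0.016], [-0.998, -0.02, -0.052], [0.052, 0.017, -0.999]] 0.9958463541666667
{'time': 0.1, 'joint_positions': [-0.988, 0.359, 0.011, -0.0, -1.224, -0.288], 'joint_vel': [-0.0, -0.002, 0.002, 0.001, 0.0, -0.0], 'tau': [-0.002, -58.476, 29.411, 6.955, -0.003, -0.0], 'position': [0.196, -0.645, 0.195], 'tool_rot': [0.461, -3.107, -0.002], 'contact_force': [0.37, 0.735, -0.143], 'moment': [0.018, -0.003, -0.016], 'grip_force': 0.0, 'gripper_width': 1.0}
```

View pics/scene0.png

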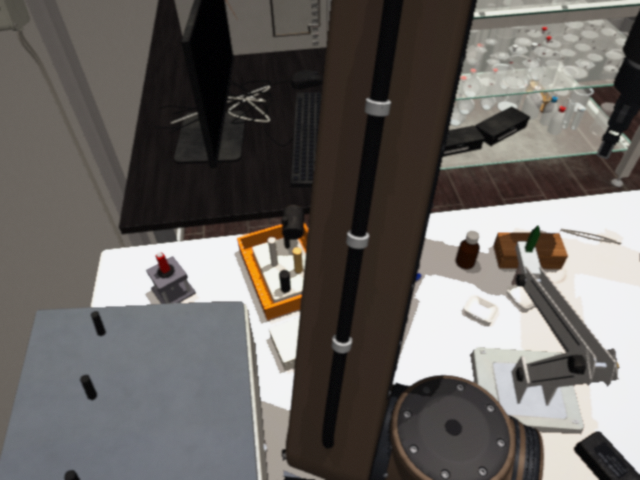

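View pics/top0.png

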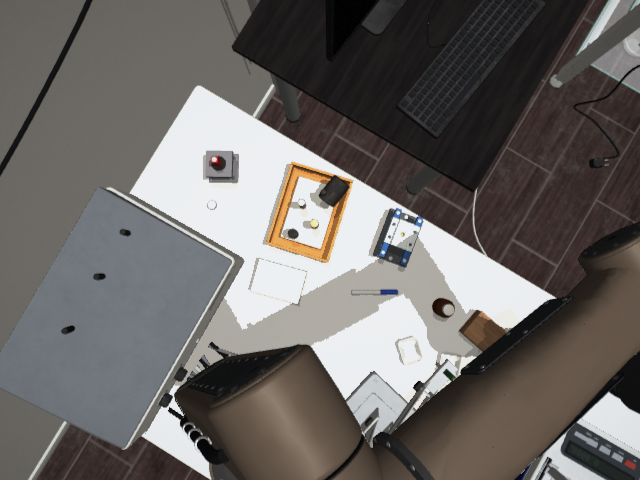

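The top view shows the punch cap at (217,161) on its stand, the fixture at about (400,237), the cap at (211,205), the marker at (375,292) and the bottle at (443,308). In the scene view the punch is at (165,265), and the arm hides the fixture.

```bash
cat > h.py <<'E'
import numpy as np,cv2
from plant import r,claw,imaging,finish_job
def cloud(c):
    d=c["depth"]; v,u=np.indices(d.shape)
    p=np.stack([(u-c["cx"])/c["fx"]*d,(v-c["cy"])/c["fy"]*d,d],-1)
    return (p-c["t"])@c["R"]      # R^T (p-t)
def ray(c,u,v,z):
    o=-c["R"].T@c["t"]; q=c["R"].T@np.array([(u-c["cx"])/c["fx"],(v-c["cy"])/c["fy"],1])
    return o+q*(z-o[2])/q[2]
def rect(P):
    (c,s,a)=cv2.minAreaRect((P[:,:2]*1000).astype(np.float32)); return np.round(c,1),np.round(s,1),round(a,1)
E
python3 - <<'E'
from h import *
c=dict(np.load("top0.npz")); P=cloud(c); I=c["img"].astype(int)
R,G,B=I[...,0],I[...,1],I[...,2]
def box(u0,u1,v0,v1):
    m=np.zeros(R.shape,bool); m[v0:v1,u0:u1]=1; return m
st=box(195,250,140,195); hi=box(368,430,200,275)
red=st&(R>G+60); print("red",red.sum(),np.round(P[red].mean(0),4),P[red][:,2].max())
m=st&(P[...,2]>.055)&(P[...,2]<.07); print("stand top",m.sum(),rect(P[m]),np.median(P[m][:,2]))
m=st&(P[...,2]>.004)&(P[...,2]<.011); print("stand base",m.sum(),rect(P[m]))
m=hi&(P[...,2]>.004)&(P[...,2]<.08); print("fixture",m.sum(),rect(P[m]))
m=hi&(P[...,2]>.064)&(P[...,2]<.08); print("knuckle",m.sum(),rect(P[m]),np.median(P[m][:,2]))
m=hi&(P[...,2]>.05)&(P[...,2]<.064); print("rails",m.sum(),rect(P[m]))
for u,v in((150,300),(120,232),(211,205),(330,190),(443,308),(375,292),(320,130),(240,260),(165,135),(470,160)): print((u,v),np.round(P[v,u],3))
a=cv2.resize(c["img"][140:200,190:260],None,fx=5,fy=5,interpolation=2); b=cv2.resize(c["img"][200:275,365:435],None,fx=5,fy=5,interpolation=2)
o=np.zeros((375,700,3),np.uint8); o[:300,:350]=a; o[:,350:]=b; cv2.imwrite("pics/c1.png",o[:,:,::-1])
E
```

```text
red 38 [0.5938 0.1055 0.1068] 0.12019898412889435
stand top 572 (array([594.4, 109.2]), array([60.9, 60.1]), 89.8) 0.06465873349509699
stand base 391 (array([596.8, 113.1]), array([132. , 129.1]), 2.0)
fixture 2032 (array([ 438.1, -309.5]), array([174.7, 143.9]), 1.0)
knuckle 688 (array([ 434. , -306.7]), array([ 65.7, 106.6]), 70.3) 0.06851041079585615
rails 438 (array([ 436.1, -308. ]), array([ 66.8, 115.8]), 69.9)
(150, 300) [0.291 0.216 0.183]
(120, 232) [0.426 0.259 0.246]
(211, 205) [0.504 0.135 0.012]
(330, 190) [ 0.534 -0.146  0.102]
(443, 308) [ 0.28  -0.398  0.089]
(375, 292) [ 0.308 -0.256  0.009]
(320, 130) [ 0.894 -0.102 -0.842]
(240, 260) [0.376 0.053 0.07 ]
(165, 135) [ 0.674  0.255 -0.005]
(470, 160) [ 0.638 -0.496 -0.07 ]
```

View pics/c1.png

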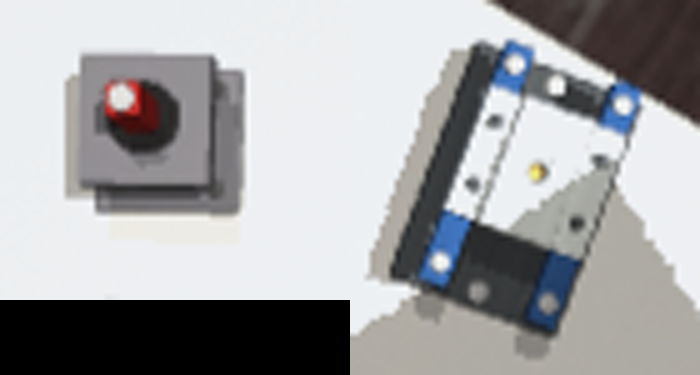

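The crop shows the brass pin in its bore at crop (538,172), which is pixel (402.6,234.4). The fixture's long axis is turned about -20° from world x. The stand and the punch handle are roughly axis-aligned, with the cap at pixel (214,159).

```bash
python3 - <<'E'
from h import *
T=dict(np.load("top0.npz")); S=dict(np.load("scene0.npz"))
P=cloud(T);I=T["img"].astype(int)
sub=I[225:245,392:414]; w=np.clip(sub[...,0]-sub[...,2]-30,0,None); v,u=np.indices(w.shape)
print("bore px",ub:=392+(u*w).sum()/w.sum(),vb:=225+(v*w).sum()/w.sum(),(w>0).sum(), ray(T,ub,vb,.064))
print("cap top",ray(T,214.2-.4,159.4-.4,.116))
# blue rail parts in top
m=(I[...,2]>I[...,0]+50)&(P[...,2]>.045)&(P[...,2]<.08); m[:,:370]=0;m[:,430:]=0
print("blue",m.sum(),rect(P[m]),P[m].mean(0))
# scene: stand
Q=cloud(S);J=S["img"].astype(int); b=np.zeros(m.shape,bool); b[240:310,140:200]=1
k=b&(Q[...,2]>.058)&(Q[...,2]<.07); print("scene stand top",k.sum(),rect(Q[k]))
red=b&(J[...,0]>J[...,1]+60); print("red",red.sum(),Q[red].mean(0),rect(Q[red]))
cab=(P[...,2]>.1)&(P[...,1]>0.02)&(P[...,0]>.2); cab[:,250:]=0; X=P[cab]; d=np.hypot(X[:,0]-.594,X[:,1]-.109); far=d>.05
print("cab z",X[far][:,2].max(),"nearest",X[far][d[far].argmin()])
a=cv2.resize(S["img"][240:310,135:205],None,fx=8,fy=8,interpolation=2);cv2.imwrite("pics/c2.png",a[:,:,::-1])
for yaw in(0,90):
  a=np.pi/2+np.radians(yaw)/2
  for s in (1,-1):
    for p in([.594,.109,.2],[.594,.109,.078],[.436,-.308,.2]):
      print(yaw,s,p,np.round(r.inverse_kinematics(p,[s*np.pi*np.cos(a),s*np.pi*np.sin(a),0]) ,2))
E
```

```text
bore px 401.7048832271762 233.94904458598725 8 [ 0.44206412 -0.30932625  0.064     ]
cap top [0.59525867 0.10922206 0.116     ]
blue 227 (array([ 436.9, -307.3]), array([ 65.1, 115. ]), 70.0) [ 0.43266318 -0.30291453  0.06034044]
scene stand top 672 (array([593. , 110.4]), array([60.5, 63.6]), 89.9)
red 122 [0.5871041  0.11066672 0.09508948] (array([587.8, 110.7]), array([14.3,  9.4]), 73.9)
cab z 0.6144434640493087 nearest [0.45187562 0.18463758 0.14097055]
0 1 [0.594, 0.109, 0.2] [ 0.5   0.24 -0.15  0.   -1.19 -2.08]
0 1 [0.594, 0.109, 0.078] [ 0.5   0.34 -0.3   0.   -0.93 -2.08]
0 1 [0.436, -0.308, 0.2] [-0.25  0.12 -0.29  0.   -1.16 -1.32]
0 -1 [0.594, 0.109, 0.2] [ 0.5   0.24 -0.15 -0.   -1.19 -2.08]
0 -1 [0.594, 0.109, 0.078] [ 0.5   0.34 -0.3  -0.   -0.93 -2.08]
0 -1 [0.436, -0.308, 0.2] [-0.25  0.12 -0.29  0.   -1.16 -1.32]
90 1 [0.594, 0.109, 0.2] [ 0.5   0.24 -0.15  0.   -1.19 -0.5 ]
90 1 [0.594, 0.109, 0.078] [ 0.5   0.34 -0.3   0.   -0.93 -0.5 ]
90 1 [0.436, -0.308, 0.2] [-0.25  0.12 -0.29  0.   -1.16  0.25]
90 -1 [0.594, 0.109, 0.2] [ 0.5   0.24 -0.15  0.   -1.19 -0.5 ]
90 -1 [0.594, 0.109, 0.078] [ 0.5   0.34 -0.3   0.   -0.93 -0.5 ]
90 -1 [0.436, -0.308, 0.2] [-0.25  0.12 -0.29  0.   -1.16  0.25]
```

View pics/c2.png

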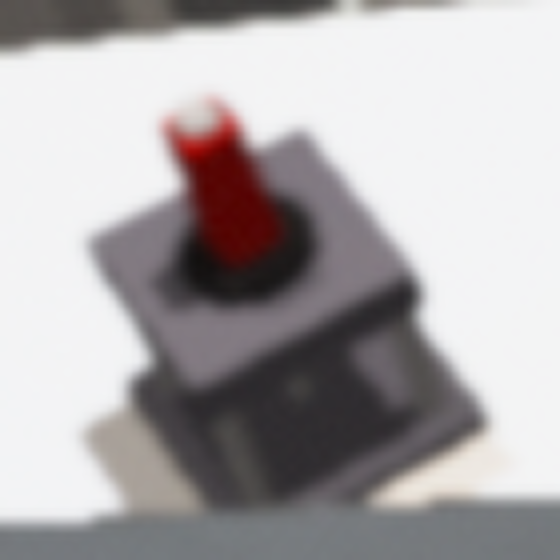

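```bash
python3 - <<'E'
from h import *
S=dict(np.load("scene0.npz"));T=dict(np.load("top0.npz"));Q=cloud(S);J=S["img"].astype(int)
b=np.zeros(J.shape[:2],bool); b[240:310,140:200]=1
k=b&(J[...,0]>J[...,1]+40)&(J[...,0]<170)&(Q[...,2]>.075)&(Q[...,2]<.112); X=Q[k]
print(len(X)); print(np.round(X[::6]*1000,0).tolist())
u,sv,vt=np.linalg.svd((X-X.mean(0))); print("normal",vt[2],sv)
P=cloud(T)
for u,v in((430,385),(400,380),(405,350),(485,330),(240,260),(200,230),(180,215),(230,285),(120,400),(200,300)):print((u,v),np.round(P[v,u],3))
r.goto([.594,.109,.25],[0,np.pi,0]); print(r.sense()["time"],r.sense()["position"])
for n in("scene","top"):
    c=imaging.capture(n); cv2.imwrite(f"pics/{n}1.png",c["img"][:,:,::-1]); np.savez(f"{n}1.npz",**c)
cv2.imwrite("pics/both1.png",np.vstack([cv2.resize(cv2.imread(f"pics/{n}1.png"),(400,300)) for n in("scene","top")]))
E
```

```text
116
[[588.0, 104.0, 110.0], [586.0, 111.0, 111.0], [588.0, 114.0, 109.0], [589.0, 104.0, 101.0], [587.0, 108.0, 102.0], [588.0, 114.0, 103.0], [591.0, 103.0, 92.0], [589.0, 108.0, 95.0], [586.0, 114.0, 99.0], [589.0, 103.0, 88.0], [586.0, 109.0, 93.0], [585.0, 116.0, 95.0], [587.0, 105.0, 85.0], [584.0, 111.0, 89.0], [587.0, 117.0, 88.0], [588.0, 106.0, 79.0], [586.0, 112.0, 82.0], [590.0, 117.0, 80.0], [587.0, 118.0, 81.0], [587.0, 116.0, 75.0]]
normal [-0.99974508  0.01985427 -0.01075066] [0.11632702 0.04986559 0.01856493]
(430, 385) [ 0.13  -0.358  0.164]
(400, 380) [ 0.104 -0.318  0.002]
(405, 350) [ 0.174 -0.329  0.003]
(485, 330) [ 0.229 -0.503  0.042]
(240, 260) [0.376 0.053 0.07 ]
(200, 230) [ 0.445  0.162 -0.   ]
(180, 215) [0.48  0.21  0.005]
(230, 285) [0.318 0.081 0.03 ]
(120, 400) [0.086 0.274 0.173]
(200, 300) [0.292 0.118 0.165]
3.1 [0.59408494 0.10837447 0.24991883]
```

View pics/both1.png

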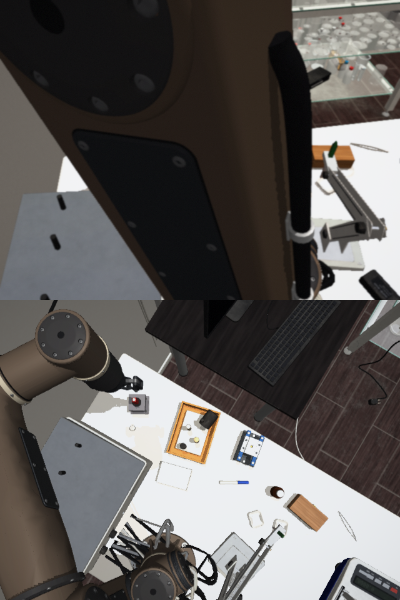

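Both views confirm the arm is clear of the grey box, and the fixture, at (250,447) in the lower half, is now fully lit. The handle's -x face has its normal along -x, so the punch yaw is about 0 and its axis is at about (0.595, 0.110).

```bash
python3 - <<'E'
from h import *
T=dict(np.load("top1.npz"));P=cloud(T);I=T["img"].astype(int)
sub=I[220:250,388:418]; w=np.clip(sub[...,0]-sub[...,2]-25,0,None)
n,l,st,ce=cv2.connectedComponentsWithStats((w>0).astype(np.uint8)); print(st.tolist(),np.round(ce,1).tolist())
v,u=np.indices(w.shape); ub,vb=388+(u*w).sum()/w.sum(),220+(v*w).sum()/w.sum(); print("bore",ub,vb,ray(T,ub,vb,.063))
m=(I[...,2]>I[...,0]+50)&(P[...,2]>.045)&(P[...,2]<.08); m[:,:370]=0;m[:,430:]=0;m[:200]=0;m[280:]=0
px=np.argwhere(m)[:,::-1]; W=np.array([ray(T,*p,.06) for p in px]); print("blue",rect(W),len(W))
m=(I.min(-1)>120)&(P[...,2]>.06)&(P[...,2]<.08); m[:,375:430]&=True; m[:,:375]=0;m[:,430:]=0;m[:200]=0;m[280:]=0
px=np.argwhere(m)[:,::-1]; W=np.array([ray(T,*p,.07) for p in px]); print("knuckle",rect(W),len(W))
claw.move_gripper(.6)
r.move_linear([.595,.1095,.078],vel=.12)
print(r.sense()["position"],r.sense()["contact_force"])
g=claw.move_gripper(0.,80); s=r.sense(); print(s["time"],s["gripper_width"],s["grip_force"],s["contact_force"])
E
```

```text
[[0, 0, 30, 30, 891], [13, 13, 3, 3, 9]] [[14.5, 14.5], [14.0, 14.0]]
bore 401.7325581395349 233.95542635658916 [ 0.44210269 -0.30952111  0.063     ]
blue (array([ 436.8, -307.2]), array([ 65.8, 115.3]), 70.1) 244
knuckle (array([ 438.8, -307.7]), array([ 66.1, 107.8]), 70.2) 819
[0.59551203 0.10970519 0.0787796 ] [-0.37075731 -0.58954867  0.49603216]
5.7583 0.0008066231048473873 6.324694007635117 [-3.29376906 -1.79710906 12.6283496 ]
```

```bash
python3 - <<'E'
from h import *
T=imaging.capture("top"); S=imaging.capture("scene"); np.savez("top2.npz",**T)
a=cv2.resize(T["img"][120:220,150:270],None,fx=5,fy=5,interpolation=2)
cv2.imwrite("pics/c3.png",a[:,:,::-1])
s=r.sense(); print(s["position"],s["tool_rot"],s["gripper_width"],s["grip_force"],s["contact_force"],s["moment"])
E
```

```text
[0.59647976 0.10950532 0.08043914] [-1.33526867e-03  3.13813750e+00  4.43637966e-04] 0.0035198723424359575 6.278961002826691 [-2.68260423 -1.47909315 13.01540316] [-0.52336725  0.80984984 -0.03485194]
```

View pics/c3.png

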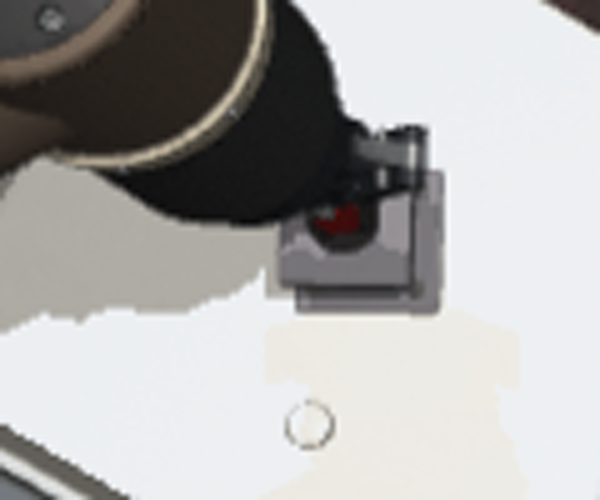

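The crop shows the handle still standing at crop (338,220) under the gripper, and a grey finger part at (395,150). I'll use depth to see where the finger really is.

```bash
python3 - <<'E'
from h import *
c=dict(np.load("top2.npz"));P=cloud(c)
for x,y in((338,220),(330,205),(395,150),(420,140),(420,165),(400,180),(370,190),(355,190),(300,190),(350,130)):
    u,v=150+x//5,120+y//5; print((x,y),np.round(P[v,u],3),c["img"][v,u])
S=imaging.capture("scene")
cv2.imwrite("pics/s3.png",cv2.resize(S["img"],(480,360))[:,:,::-1]); Q=cloud(S)
m=(abs(Q[...,0]-.595)<.12)&(abs(Q[...,1]-.11)<.12)&(Q[...,2]>.02); print("scene visible pts",m.sum())
s=r.sense(); print(s["time"],s["gripper_width"],s["grip_force"],s["contact_force"])
E
```

```text
(338, 220) [0.586 0.104 0.105] [62 13 11]
(330, 205) [0.589 0.102 0.128] [41 38 38]
(395, 150) [0.596 0.058 0.215] [ 99 100 101]
(420, 140) [0.602 0.05  0.206] [68 70 72]
(420, 165) [0.591 0.048 0.211] [84 86 86]
(400, 180) [0.585 0.057 0.209] [40 40 44]
(370, 190) [0.584 0.072 0.191] [22 23 25]
(355, 190) [0.586 0.08  0.181] [24 25 28]
(300, 190) [0.569 0.083 0.27 ] [19 19 21]
(350, 130) [0.599 0.072 0.237] [27 27 29]
scene visible pts 0
5.9083 -0.002100507076752583 6.272346675395966 [-2.65506938 -1.16457619 12.78408067]
```

```bash
python3 - <<'E'
from h import *
def rep(t):
    s=r.sense(); print(t,round(s["time"],2),np.round(s["position"],4),round(s["gripper_width"],4),round(s["grip_force"],1),np.round(s["contact_force"],1),np.round(s["moment"],2))
    c=imaging.capture("top");P=cloud(c);I=c["img"].astype(int)
    m=(I[...,0]>I[...,1]+35)&(I[...,0]>I[...,2]+35)&(P[...,2]>.06); m[:,:205]=0;m[:,235:]=0;m[:145]=0;m[185:]=0
    print("  red",m.sum(),np.round(P[m].min(0),3),np.round(P[m].max(0),3)); return c
rep("a")
r.move_linear([.595,.1095,.095],vel=.05); c=rep("lift")
cv2.imwrite("pics/c4.png",cv2.resize(c["img"][130:200,180:260],None,fx=7,fy=7,interpolation=2)[:,:,::-1])
E
```

```text
a 5.91 [0.5965 0.1095 0.0804] -0.0021 6.3 [-2.7 -1.2 12.8] [-0.6   0.78  0.02]
  red 25 [0.583 0.086 0.075] [0.595 0.114 0.164]
lift 6.45 [0.595  0.1096 0.0951] -0.0004 0.0 [-0.3  0.6  0.5] [ 0.02  0.04 -0.01]
  red 33 [0.586 0.101 0.081] [0.596 0.114 0.115]
```

View pics/c4.png

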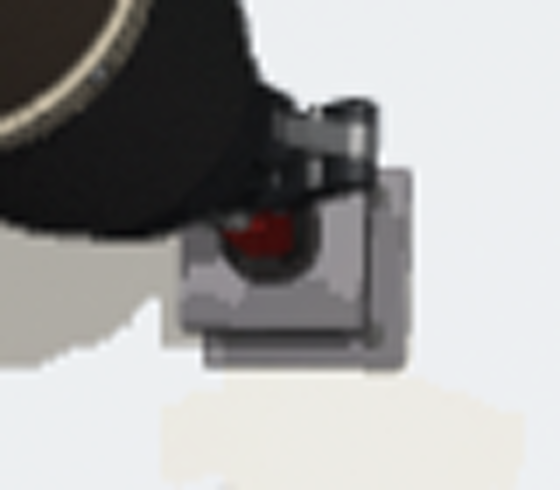

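The lift left the punch in place with its cap at z=0.115. The shut fingers had slid off and sat above the cap. I'll open and measure the real fingertip height in the depth image.

```bash
python3 - <<'E'
from h import *
r.move_linear([.595,.1095,.125],vel=.1)
claw.move_gripper(.6); s=r.sense(); print(s["time"],s["position"],s["gripper_width"])
c=imaging.capture("top");P=cloud(c);I=c["img"]
m=(abs(P[...,0]-.595)<.045)&(P[...,1]>.02)&(P[...,1]<.15)&(P[...,2]>.13)
X=P[m]; print(len(X))
for y0 in np.arange(.03,.15,.01):
    k=X[abs(X[:,1]-y0)<.005]
    if len(k): print(round(y0,3),len(k),np.round(np.sort(k[:,2])[:5],3),k[:,2].max().round(3))
cv2.imwrite("pics/c5.png",cv2.resize(I[120:200,180:260],None,fx=7,fy=7,interpolation=2)[:,:,::-1])
E
```

```text
7.4917 [0.59497639 0.10948223 0.12488108] 0.5960198525785879
6946
0.04 34 [0.258 0.26  0.261 0.261 0.261] 0.27
0.05 77 [0.215 0.223 0.224 0.232 0.232] 0.272
0.06 1003 [0.215 0.215 0.216 0.218 0.22 ] 0.598
0.07 1283 [0.173 0.173 0.18  0.184 0.185] 0.6
0.08 1030 [0.163 0.167 0.168 0.171 0.175] 0.601
0.09 807 [0.232 0.232 0.233 0.235 0.236] 0.602
0.1 553 [0.293 0.294 0.294 0.298 0.299] 0.603
0.11 523 [0.297 0.298 0.3   0.301 0.301] 0.602
0.12 517 [0.3   0.353 0.359 0.365 0.373] 0.602
0.13 501 [0.364 0.367 0.382 0.383 0.393] 0.602
0.14 430 [0.569 0.57  0.57  0.572 0.572] 0.601
```

View pics/c5.png

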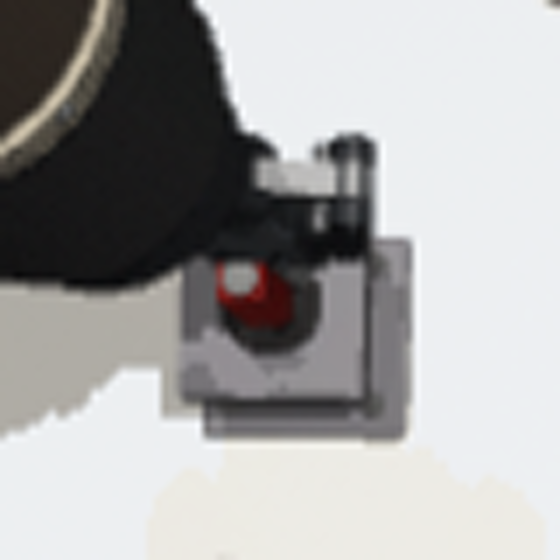

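The finger's lowest visible point is at z≈0.163 while the TCP reads 0.125, and the shut fingers met the 0.116 cap at a reading of 0.080. So the real tips sit about 35 mm above the reported TCP. I'll descend correspondingly lower, checking force on the way.

```bash
python3 - <<'E'
from h import *
for z in(.08,.068,.058,.050,.045):
    r.move_linear([.595,.1095,z],vel=.06); s=r.sense(); print(round(s["time"],2),np.round(s["position"],4),np.round(s["contact_force"],1))
    if s["contact_force"][2]>4: print("touch"); break
else:
    claw.move_gripper(0.,80); s=r.sense(); print(s["time"],s["position"],s["gripper_width"],s["grip_force"],s["contact_force"],s["moment"])
E
```

```text
8.44 [0.5953 0.1096 0.0803] [-0.1  0.2  0.4]
8.79 [0.5946 0.1093 0.0675] [ 0.3 -0.6 -1.1]
9.11 [0.5946 0.1093 0.0574] [0.4 0.7 0.4]
9.39 [0.5946 0.1093 0.0495] [-0.7  1.1  0.9]
9.64 [0.5948 0.1094 0.0447] [-0.3  0.2  1. ]
10.0583 [0.5952912  0.10960339 0.04538378] 0.1770001153421022 78.11774594709277 [-0.32118926 -1.05034853  2.6501622 ] [-0.01663434  0.08021418  0.03657652]
```

```bash
cat >> h.py <<'E'
DT=.0364                       # TCP reading minus punch tip height
B=np.array([.4421,-.3095]); EX=np.array([.94,-.342]); EY=np.array([.342,.94])
ROT=[np.pi*np.cos(np.radians(80)),np.pi*np.sin(np.radians(80)),0]
def F(): return np.array(r.sense()["contact_force"])
def probe(dx,dy,f0,lo,step=.001,fmax=5,z0=.0745):
    """lower the nose at bore+(dx,dy) in hinge axes until fmax or lo; returns nose height"""
    xy=B+dx*EX+dy*EY
    z=z0; r.move_linear([*xy,z+DT],vel=.05)
    while z>lo:
        z-=step; r.move_linear([*xy,z+DT],vel=.03); f=F()-f0
        if f[2]>fmax: break
    s=r.sense(); print(f"dx {dx*1e3:.1f} dy {dy*1e3:.1f} cmd {z*1e3:.1f} nose {1e3*(s['position'][2]-DT):.1f} f",np.round(f,1),"t",round(s["time"],1))
    return s["position"][2]-DT
E
python3 - <<'E'
from h import *
r.move_linear([.595,.1095,.2],vel=.15); s=r.sense(); print(s["time"],s["gripper_width"],s["grip_force"],s["contact_force"])
r.goto([*B,.2],ROT); r.move_linear([*B,.085+DT],vel=.1)
r.wait(.1); f0=np.mean([F() for _ in range(5)],0); np.save("f0.npy",f0); print(r.sense()["time"],r.sense()["position"],f0)
probe(0,0,f0,.062)
E
```

```text
11.2417 0.1790878780766353 77.98453940078616 [-0.41135175 -0.06452845 -1.44671604]
13.9083 [ 0.44266438 -0.30969671  0.12221322] [ 0.11014832 -0.46719583 -1.48587275]
dx 0.0 dy 0.0 cmd 62.5 nose 63.1 f [-0.6  1.1  6. ] t 17.3
```

The nose passed the top face and met the pin at about 63 mm, so it is in the bore. I'll push on in small, force-checked steps.

```bash
python3 - <<'E'
from h import *
f0=np.load("f0.npy"); z=.0625
while True:
    z-=.001; r.move_linear([*B,z+DT],vel=.02); s=r.sense(); f=np.array(s["contact_force"])-f0; n=s["position"][2]-DT
    print(round(z*1e3,1),round(n*1e3,1),np.round(f,1),round(s["gripper_width"],3))
    if f[2]>15 or np.hypot(*f[:2])>8: print("STOP"); break
    if n<.0425: break
print(s["time"])
E
```

```text
61.5 62.3 [-1.6  1.6  8.4] 0.17
60.5 61.3 [-1.3  1.7  7.9] 0.176
59.5 60.3 [-1.4  1.1  8.7] 0.173
58.5 59.3 [-1.7  0.3  9.1] 0.178
57.5 58.3 [-1.4  1.8  7.9] 0.173
56.5 57.3 [-2.3  1.6  7.1] 0.176
55.5 56.3 [-1.7  1.   9.1] 0.176
54.5 55.3 [-1.2  1.1  8. ] 0.174
53.5 54.3 [-1.4  2.3  7.9] 0.179
52.5 53.3 [-1.1  1.7  9.3] 0.171
51.5 52.3 [-0.5  2.2  8.5] 0.179
50.5 51.3 [-1.1  1.1  8. ] 0.177
49.5 50.3 [-0.7  1.3  7.4] 0.177
48.5 49.3 [-0.7  1.8  8.4] 0.178
47.5 48.3 [-1.2  2.2  7.9] 0.177
46.5 47.3 [-1.3  1.7  8.5] 0.178
45.5 46.3 [-1.9  1.8  8.6] 0.177
44.5 45.3 [-1.3  0.7  8.3] 0.179
43.5 44.3 [-1.4  1.7  8. ] 0.175
42.5 43.3 [-0.6  1.2  8. ] 0.178
41.5 42.2 [-1.4  1.8  7.8] 0.169
22.5167
```

```bash
python3 - <<'E'
from h import *
f0=np.load("f0.npy")
for z in(.0405,.0395,.0385):
    r.move_linear([*B,z+DT],vel=.02); f=F()-f0; print(np.round(f,1),r.sense()["position"][2]-DT)
    if f[2]>15: break
r.move_linear([*B,.2],vel=.1); print(r.sense()["time"],F()-f0,r.sense()["gripper_width"])
r.goto([.595,.1095,.2],[0,np.pi,0]); r.move_linear([.595,.1095,.115],vel=.12)
z=.115
while z>.0445:
    z-=.004 if z>.055 else .0015; r.move_linear([.595,.1095,z],vel=.06); f=F()-f0
    if f[2]>5: break
s=r.sense(); print("t",s["time"],"cmd",z,s["position"],np.round(f,1),s["moment"])
T=imaging.capture("top"); cv2.imwrite("pics/c6.png",cv2.resize(T["img"][120:200,180:260],None,fx=7,fy=7,interpolation=2)[:,:,::-1])
E
```

```text
[-0.9  1.   7.3] 0.04126039605773944
[-1.4  1.6  7.6] 0.04026487314330171
[-1.   1.1  7.6] 0.039221705106454216
24.6667 [0.08190218 0.33562207 0.34920833] 0.17367774181045817
t 32.6583 cmd 0.04449999999999994 [0.59527748 0.10955614 0.04538581] [-3.5 -0.2  7.5] [-0.05565325  0.84673675  0.05343787]
```

```bash
python3 - <<'E'
from h import *
claw.move_gripper(.6); r.move_linear([.595,.1095,.2],vel=.12)
r.goto([.5,-.1,.3],[0,np.pi,0]); r.wait(.3)
c=imaging.capture("top");P=cloud(c);I=c["img"].astype(int); s=r.sense(); print(s["time"],s["contact_force"])
m=(I[...,0]>I[...,1]+60)&(P[...,2]>.06); m[:,:195]=0;m[:,250:]=0;m[:140]=0;m[195:]=0; print("red",m.sum(),P[m].mean(0),P[m].max(0))
a=cv2.resize(c["img"][140:200,190:260],None,fx=5,fy=5,interpolation=2); b=cv2.resize(c["img"][200:275,365:435],None,fx=5,fy=5,interpolation=2)
o=np.zeros((375,700,3),np.uint8); o[:300,:350]=a; o[:,350:]=b; cv2.imwrite("pics/c7.png",o[:,:,::-1])
E
```

```text
35.9333 [0.78642605 1.11112344 0.2567393 ]<stdin>:5: RuntimeWarning: Mean of empty slice.
  ret = um.true_divide(
Traceback (most recent call last):
ValueError: zero-size array to reduction operation maximum which has no identity
```

```bash
python3 - <<'E'
from h import *
r.set_joints([-.988,.359,.012,0,-1.224,-.288])
c=imaging.capture("top");P=cloud(c);I=c["img"].astype(int); s=r.sense(); print(s["time"],s["contact_force"])
a=cv2.resize(c["img"][140:200,190:260],None,fx=5,fy=5,interpolation=2); b=cv2.resize(c["img"][200:275,365:435],None,fx=5,fy=5,interpolation=2)
o=np.zeros((375,700,3),np.uint8); o[:300,:350]=a; o[:,350:]=b; cv2.imwrite("pics/c7.png",o[:,:,::-1])
m=(I[...,0]>I[...,1]+60)&(P[...,2]>.06); m[:,:195]=0;m[:,250:]=0;m[:140]=0;m[195:]=0; print("red",m.sum(),P[m].mean(0),P[m].max(0))
E
```

```text
38.2417 [ 0.05384668  0.26642422 -0.68135451]
red 38 [0.59455862 0.10548763 0.10502467] [0.61074858 0.11653062 0.11871291]
```

View pics/c7.png

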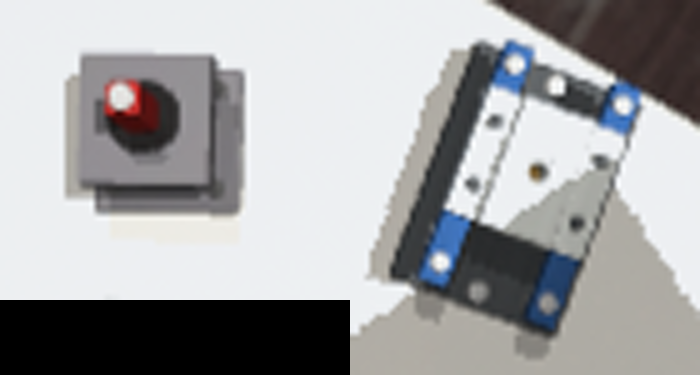

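The picture shows the punch upright and seated, with its cap at crop (121,97) exactly as at the start. The bore at (538,172) is now dark, so the pin has gone down.

```bash
python3 -c "
from plant import finish_job
print(finish_job())"
```

```text
the job is handed in; nothing more can be done
None
```

I handed the job in at about 38 s: the pin is about 26 mm down and out of the bore (push force peaked near 9 N), and the punch is released, upright and seated in its stand. My first grasp missed: the shut fingers pressed about 13 N on the punch cap because the real fingertips sit about 35 mm above the reported TCP, and no verdict was returned.

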